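# Close a plaster-casting box and hold its end board for screwing

### The job

Close up the plaster-casting box around the clay model: swing both hinged side walls fully upright, then pick up the loose end board, stand it on the ledge at the open end of the box, centred and flat against the black sprung sealing frame, and press it against the frame with a steady 10 N or so (its pointers in the green), so that a colleague can screw it on. Finish while still holding it pressed: do not let go or ease off at the end. Leave the model and everything else on the bench where it is.

Things in the scene. Friction and masses are not known exactly. Their poses are not given: they have to be found in the camera images.
- casting_box: Fixed box: brown base 260 x 200 x 18 mm (x, y, z), grey 80 mm back wall at its +x end. Origin: centre of the base's underside; +x from open end to back wall, +y to the left wall. The end board stands on the bare ledge, x = -130 to -70 mm, at z = 18 mm. Two posts (x -38 to -15, y +-70 to +-100, top z 98 mm) bear white, green and red bands for the pointers.
- wall_left (a joint): Hinge of the side wall on the box's +y side. 0 = upright, at its stop; grows as it leans outward, at most 1.2 rad. Stays where it is left (hinge friction 0.08 N m). Wall: grey, blue upper edge, 130 mm long (box x -15 to 115 mm), 15 mm thick, 80 mm from hinge line to free edge. The hinge line runs along the box's x at the wall's lower outer edge.
- wall_left_hinge (a point): Middle of the left wall's hinge line (box frame x 50, y 100, z 18 mm).
- wall_left_edge (a point): Middle of the left wall's free upper edge, on the outer face, 80 mm from the hinge line. Pushing there from outside, following the arc upward and inward about the hinge, raises the wall.
- wall_right (a joint): Hinge of the side wall on the box's -y side, mirror image of the left one: 0 = upright, grows as it leans outward; same sizes and stiffness.
- wall_right_hinge (a point): Middle of the right wall's hinge line (box frame x 50, y -100, z 18 mm).
- wall_right_edge (a point): Middle of the right wall's free upper edge, on the outer face, 80 mm from the hinge line.
- seal_frame: Black rubber-faced U-frame on springs at the box's open end: uprights 10 x 15 x 80 mm at box y +-77.5 mm, 10 mm sill, 140 mm gap with room for a finger. Axes as the box's. Origin: middle of its front face, at the base's top; box x = -70 mm at rest, slides to +x, hard stop at -50. Spring 0.9 N per mm: pushed in 11 mm is 10 N; the yellow pointers are in the green from 6.7 (6 N) to 16.7 mm (15 N).
- end_board: The loose end board: pale wood, 20 mm thick (x) x 200 mm wide (y) x 90 mm high (z), about 0.15 to 0.3 kg, standing on edge on the bench to the left or right of the box. Origin: centre of its underside; z up. It may be used either way round. Pinch it over its top edge.
- model: Grey clay master model of a vase, 70 mm across, 70 mm high, standing loose inside the box; stays where it is. Origin: centre of its underside.
- vase: Terracotta vase 84 mm across, 100 mm high, standing loose on the side of the box where the end board is not; bystander. Origin: centre of its underside.
- glaze_bowl: Blue bowl, 120 mm across, 55 mm high, to the left of the box; bystander.
- screwdriver: Red-handled screwdriver lying to the right of the box; bystander.
There are look-alikes about, which are no part of the job. What is shaped like the end_board but grey or orange is not meant.

How it is judged:
By the outcome, as a careful person would: the job done as asked, in the order asked, and still so for the second after the job is handed in, while the arm keeps its last pose, push and grip.
It also fails if it takes over 61 s, if anything falls off the work surface, if the arm or the gripper's body presses on something with over 40 N, if the wrist force passes 120 N, or if a joint passes its speed limit or range.

### The arm

A 6-joint arm with a two-finger parallel gripper is mounted at the origin on the work surface. World frame = base frame: x ahead of the robot, y to its left, z up, the work surface at z = 0. Lengths are in mm, angles in rad, forces in N, time in s.
With the tool pointing down it reaches from about 425 to 925 mm from the base axis. Payload 12.5 kg.
Tool frame: the origin (TCP) lies on the centre line of the jaws, within the pads' length; the fingertips stand 19 mm ahead of it and the grasp point (between the pads) is the TCP; z points along the fingers, y is the line along which they close (so a half turn about z gives the same grasp; the last joint's range is limited). The gripper opens to 85 mm and grips with 20 to 120 N. Pads are 22 mm wide; open, the fingers measure 114 mm over their backs; the gripper's body (76 mm by 85 mm) begins 54 mm behind the grasp point. The pads swing forward as they close: fully open they stand 13 mm farther back than shut.
Start: joints at [1.125, 0.491, 1.559, -0, 1.092, -0.106], TCP at [208.295, 589.287, 225.627] pointing down, gripper open.
Joint ranges: [-3.1, 3.1], [-0.84, 2.19], [0.05, 2.79], [-1.13, 4.28], [0.06, 2.93], [-2.69, 2.69]. Speed limits (rad/s): [2.22, 2.22, 2.79, 3.14, 3.14, 3.14].

### API

Orientations are given as a 3x3 rotation matrix whose columns are the frame's x, y, z axes.
In Python, from plant import bot gives the robot as it stands.
- The arm moves only by the tool move_arm, never from a script. Its argument "steps" is a list of rows, each a list of 2 entries, a list of its own where there are three numbers: the shift along the tool's x, y, z as a fraction of full scale, then the turn, a rotation vector about the tool's x, y, z as a fraction of full scale. In form: [[[dx, dy, dz], [rx, ry, rz]], ...]. A call has 1 to 10 rows; each row is the pose to reach, as a shift and turn from the pose commanded when the call began, along the tool's axes at that moment, turning the shorter way round; what a row does not reach only later rows make up. Full scale, the value 1, is 30 cm for a shift and 180 degrees for a turn. A row lasts 1/12 s, in which the tool goes at most 41.7 mm and 7.16 degrees, less where a joint would pass 70% of its speed; a pose out of reach is approached as far as the arm can. A call with a number of a shift or a turn outside -1 to 1 is refused whole. A call with a gripper value outside its range is refused whole. "claw" is the closure, from 0 (fully open) to 1 (shut), set as the call begins (left out, the last holds). The fingers move at their own pace and stop on an object; "squeeze" is the grip in N (left out, the last holds). Time passes only in rows, so rows that repeat a pose let the fingers close. It gives the time, the measured TCP pose, the force, the opening and the grip force at its end, in the units of the state.
- bot.observe(): the state, without advancing time (a new reading comes with each control period).
- bot.camera(name): name is "scene" or "top"; returns a dict with "color" (384x512x3 uint8, red, green, blue), "intrinsics" (3x3 intrinsics, pixels), "k1" (the pictures are not rectified: a ray, as slopes to the right and down, at radius r is drawn at 1 + k1 r^2 times it, then the intrinsics apply), "cam_to_world" (4x4, takes a point from camera to world coordinates). Camera axes: x right, y up, looking along -z (the intrinsics and any distortion apply to the point x, -y, -z); pixel columns grow to the right and rows downward; lengths in mm; the calibration is good to about 2 mm. A picture is of the moment at which its call begins. There is no depth.
- bot.sign_off(): hands the job in; it is judged then, once.
The state is a dict: "time": time; "joint_pos": joint angles; "joint_velocities": joint speeds; "effort": joint torques, N m; "tcp_pos": TCP position; "eef_rot": TCP orientation; "contact_force": force on the tool from outside, world axes, zero at the start; "moment": the same for the moment, N m; "width": finger opening in mm; "grasp_force": force on a finger pad.
Only numpy, scipy, OpenCV 4.12 (cv2) and the standard library are available. Lean on these libraries where they do the work, as an engineer would, in place of code of your own. Each camera call takes 0.05 s, during which the arm holds its last target. There are 200 camera calls.

## Working session

There is one attempt and no reset: what is moved stays moved. The work goes in short steps, Python scripts to look and compute and a tool call to move; the robot and the scene stay as the last step left them, time stands still between calls to the robot, and variables do not carry over. Pictures are saved under pics/ and viewed, at most 12 in all, crops included, and the job is handed in when it is done.

Besides the shell and the picture viewer there is one more tool, called after "Request:" as a command line: name --argument value ..., lists and objects as JSON in quotes. move_arm: Moves the arm, as the interface text tells. Shift numbers are shares of 30 cm and turn numbers shares of 180 degrees, none past 1 either way. Its arguments: {"type":"object","properties":{"steps":{"type":"array"},"claw":{"type":"number"},"squeeze":{"type":"number"}},"required":["steps"]}

```bash
mkdir -p pics; ls; cat > h.py <<'E'
import numpy as np, cv2
from plant import bot
def snap(n,tag):
    c=bot.camera(n); cv2.imwrite(f'pics/{tag}.png',c['color'][:,:,::-1]); np.savez(f'pics/{tag}.npz',**{k:np.array(v) for k,v in c.items()}); return c
def load(tag): return dict(np.load(f'pics/{tag}.npz'))
def ray(c,u,v):
    K=np.array(c['intrinsics']); k=float(c['k1'])
    p=cv2.undistortPoints(np.array([[[u,v]]],float),K,np.array([k,0,0,0,0.]))[0,0]
    T=np.array(c['cam_to_world']); d=T[:3,:3]@np.array([p[0],-p[1],-1]); return T[:3,3],d
def onz(c,u,v,z):
    o,d=ray(c,u,v); return o+d*(z-o[2])/d[2]
def proj(c,P):
    T=np.array(c['cam_to_world']);q=T[:3,:3].T@(np.array(P,float)-T[:3,3]); x,y=q[0]/-q[2],-q[1]/-q[2]
    f=1+float(c['k1'])*(x*x+y*y);K=np.array(c['intrinsics']); return np.array([K[0,0]*x*f+K[0,2],K[1,1]*y*f+K[1,2]])
E
python3 - <<'E'
from h import *
a=snap('scene','s0');b=snap('top','t0')
for c in(a,b): print(c['intrinsics'],c['k1'],np.round(c['cam_to_world'],3))
s=bot.observe(); print(s)
E
```

```text
pics
[[397.93520388   0.         258.0693852 ]
 [  0.         397.93520388 188.00018042]
 [  0.           0.           1.        ]] 0.04770144579233426 [[-2.120000e-01 -6.770000e-01  7.050000e-01  1.316804e+03]
 [ 9.770000e-01 -1.340000e-01  1.640000e-01  1.390530e+02]
 [-1.600000e-02  7.240000e-01  6.900000e-01  8.683410e+02]
 [ 0.000000e+00  0.000000e+00  0.000000e+00  1.000000e+00]]
[[466.27718563   0.         260.83280546]
 [  0.         466.27718563 188.56914317]
 [  0.           0.           1.        ]] -0.149331581816511 [[-1.200000e-02  9.920000e-01 -1.220000e-01  3.170170e+02]
 [-1.000000e+00 -1.000000e-02  1.000000e-02 -5.257700e+01]
 [ 9.000000e-03  1.220000e-01  9.920000e-01  1.628424e+03]
 [ 0.000000e+00  0.000000e+00  0.000000e+00  1.000000e+00]]
{'time': 0.1, 'joint_pos': array([ 1.12540243e+00,  4.91489627e-01,  1.55939875e+00,  8.07320878e-06,
        1.09171308e+00, -1.05604268e-01]), 'joint_velocities': array([-2.08421131e-04, -1.49069622e-03, -1.80809925e-03, -6.98520810e-04,
        9.23380344e-04,  2.39497737e-05]), 'effort': array([ 2.25228854e-03, -6.19452310e+01, -2.62024909e+01, -1.32609948e-04,
        2.86856688e-03,  1.34152478e-05]), 'tcp_pos': array([208.19278121, 589.08007019, 225.08865413]), 'eef_rot': array([[-9.42823533e-01,  3.33292050e-01, -4.41071789e-04],
       [ 3.33292323e-01,  9.42823103e-01, -9.07299977e-04],
       [ 1.13456804e-04, -1.00242961e-03, -9.99999491e-01]]), 'contact_force': array([ 0.22060096, -0.14792782,  0.13322185]), 'moment': array([ 0.01330892, -0.00068973,  0.00241435]), 'grasp_force': 0.0, 'width': 85.00943784748192}
```

View pics/s0.png

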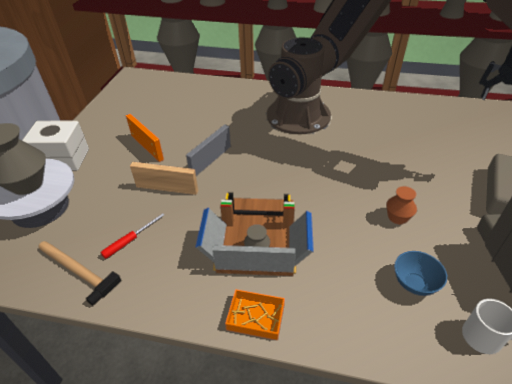

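View pics/t0.png

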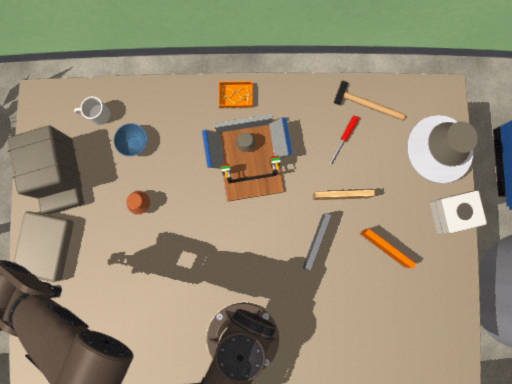

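Scene: three board-shaped things. Pale wood at scene (163,178) / top (344,194), grey at (209,150) / (317,241), orange at (145,138) / (388,248). The pale one fits the description, since grey and orange are excluded. The box is at top (250,160) with both walls leaning out, the vase at top (138,202), the bowl at (130,140) and the screwdriver at (345,138). I'll confirm in an enlarged crop.

```bash
python3 - <<'E'
from h import *
t=load('t0');s=load('s0')
for tag,c,(x0,x1,y0,y1) in(('t0c',t,(195,385,85,225)),('s0c',s,(125,325,150,285))):
    im=cv2.resize(c['color'][y0:y1,x0:x1,::-1],None,fx=4,fy=4,interpolation=cv2.INTER_CUBIC); cv2.imwrite(f'pics/{tag}.png',im); print(tag,x0,y0,im.shape)
E
```

```text
t0c 195 85 (560, 760, 3)
s0c 125 150 (540, 800, 3)
```

View pics/t0c.png

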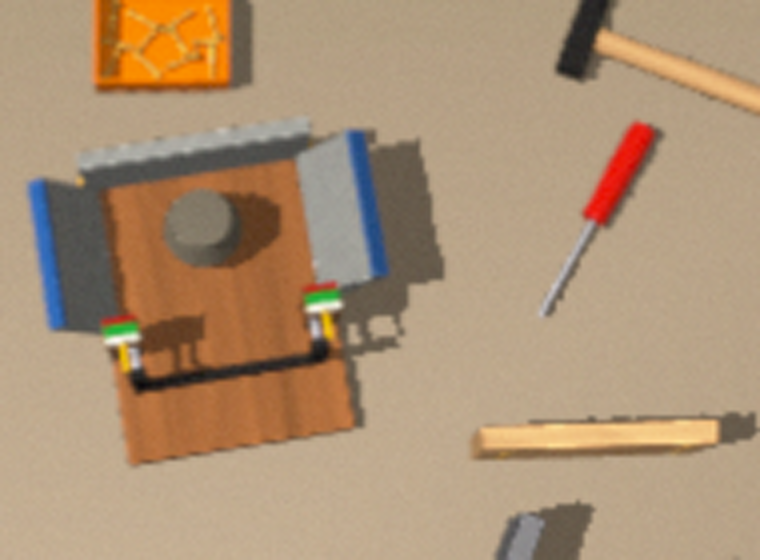

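View pics/s0c.png

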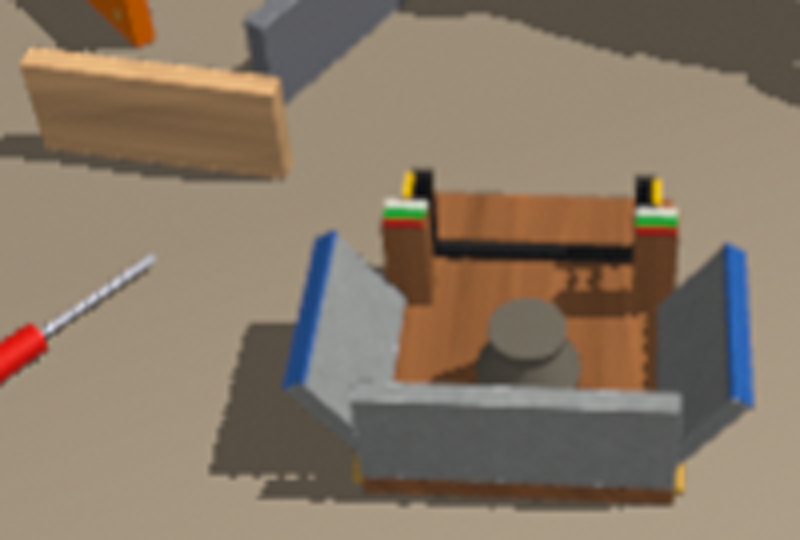

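The crops confirm that the pale wooden board is the end board: crop top face from (478,440) to (718,432) in the top view. The box's ledge corners are at crop (132,464) and (355,428), the post tops at (121,334) and (323,299), and the blue wall edges are clear.

```bash
cat >> h.py <<'E'
def un(tag,u,v):
    x0,y0={'t':(195,85),'s':(125,150)}[tag]; return x0+(u+.5)/4-.5,y0+(v+.5)/4-.5
E
python3 - <<'E'
from h import *
from scipy.optimize import least_squares
t=load('t0');s=load('s0');C={'t':t,'s':s}
obs=[('t',132,464,-130,100,9),('t',355,428,-130,-100,9),('t',121,334,-26.5,85,98),('t',323,299,-26.5,-85,98),
('s',405,213,-26.5,-85,98),('s',657,219,-26.5,85,98),('s',365,502,130,-100,0),('s',672,502,130,100,0),('s',355,403,130,-100,98),('s',681,410,130,100,98)]
def W(p,b): c,n=np.cos(p[2]),np.sin(p[2]); return np.array([p[0]+c*b[0]-n*b[1],p[1]+n*b[0]+c*b[1],b[2]])
f=lambda p,o=obs:np.ravel([proj(C[k],W(p,b))-un(k,u,v) for k,u,v,*b in o])
r=least_squares(f,[650,-80,.1],loss='soft_l1')
print('box',r.x,np.degrees(r.x[2]));print(np.round(f(r.x).reshape(-1,2),1))
for k in 'ts':
    ok=[o for o in obs if o[0]==k]; print(k,least_squares(lambda p:f(p,ok),r.x).x)
# blue masks
for n,c in C.items():
    h=cv2.cvtColor(c['color'],cv2.COLOR_RGB2HSV); m=cv2.inRange(h,(105,120,50),(125,255,255))
    nn,l,st,ce=cv2.connectedComponentsWithStats(m)
    for i in range(1,nn):
        if st[i,4]>30: print(n,'blue',st[i],np.round(ce[i],1))
    # pale wood
    m=cv2.inRange(h,(8,60,150),(22,190,255)); nn,l,st,ce=cv2.connectedComponentsWithStats(m)
    for i in range(1,nn):
        if st[i,4]>80:
            q=cv2.minAreaRect(np.argwhere(l==i)[:,::-1].astype(np.float32)); print(n,'wood',st[i],q)
# wall angle scan: blue edge-face center = mid of thickness
for nm,sg,(ut,vt),(us,vs) in(('L',1,(45,255),(740,325)),('R',-1,(367,204),(311,312))):
    best=min(np.arange(0,1.25,.01),key=lambda a:sum(np.linalg.norm(proj(C[k],W(r.x,(50,sg*(100+80*np.sin(a)-7.5*np.cos(a)),18+80*np.cos(a)+7.5*np.sin(a))))-un(k,*uv)) for k,uv in(('t',(ut,vt)),('s',(us,vs)))))
    print(nm,best)
for uv in((480,428),(717,420),(718,443)): print('boardtop t',onz(t,*un('t',*uv),90))
for uv in((32,48),(283,79),(278,97),(22,66)): print('boardtop s',onz(s,*un('s',*uv),90))
for uv in((45,147),(285,178)): print('board bottom s',onz(s,*un('s',*uv),0))
E
```

```text
box [ 6.17494744e+02 -2.96519296e+01  1.64730462e-01] 9.438360249230138
[[-0.3  0.8]
 [ 0.4 -0.2]
 [ 0.1 -0.6]
 [-0.1 -0.6]
 [-0.3  0.4]
 [-0.2  0.4]
 [ 0.1 -2. ]
 [ 1.   0.4]
 [-1.  -0.8]
 [ 0.6 -0.1]]
t [ 6.17058508e+02 -3.00042817e+01  1.58996976e-01]
s [ 6.18493209e+02 -3.00358430e+01  1.71330113e-01]
t blue [282 118  10  36 123] [286.6 135.4]
t blue [500 121  12  89 738] [507.  159.6]
t blue [203 131   8  36 134] [206.6 148.2]
t wood [   16    73   464   311 87852] ((247.5, 228.0), (310.0, 463.0), 90.0)
t wood [ 223  125   52   51 1477] ((248.95945739746094, 151.7567596435547), (47.84010696411133, 48.33330154418945), 80.53767395019531)
t wood [  9 179  31  83 914] ((24.245635986328125, 220.5872802734375), (28.314632415771484, 82.0475082397461), 2.862405300140381)
t wood [176 251  21  18 235] ((186.3000030517578, 259.4000244140625), (15.2052640914917, 17.441329956054688), 26.56505012512207)
t wood [  9 334  37  50 482] ((26.64616584777832, 358.1541442871094), (49.600337982177734, 35.171875), 87.70938873291016)
s blue [196 208  13  39 168] [201.9 227.7]
s blue [306 212   7  39 201
[... 1659 characters left out ...]
125, 44.358917236328125), 10.437475204467773)
s wood [243 303  25  27  92] ((257.0785827636719, 314.65423583984375), (23.757780075073242, 24.46696662902832), 12.804266929626465)
L 0.59
R 0.59
boardtop t [ 494.57030795 -247.82834018   90.        ]
boardtop t [ 499.16666736 -448.60982497   90.        ]
boardtop t [ 479.72579381 -448.6710146    90.        ]
boardtop s [ 482.2075405  -447.02491875   90.        ]
boardtop s [ 479.33017349 -247.21949703   90.        ]
boardtop s [ 499.38241651 -244.29862482   90.        ]
boardtop s [ 503.39826264 -445.21445308   90.        ]
board bottom s [ 498.21452209 -451.19600168    0.        ]
board bottom s [ 4.94587222e+02 -2.52259857e+02  1.13686838e-13]
```

```bash
cat >> h.py <<'E'
from scipy.spatial.transform import Rotation as R
B=np.array([617.5,-29.8,0.165])
def box(x,y,z): c,n=np.cos(B[2]),np.sin(B[2]); return np.array([B[0]+c*x-n*y,B[1]+n*x+c*y,z])
def go(P,ydeg):
    s=bot.observe(); M=np.array(s['eef_rot']); a=np.radians(ydeg); y=np.array([np.cos(a),np.sin(a),0]); z=np.array([0,0,-1.])
    D=np.column_stack([np.cross(y,z),y,z]); d=M.T@(np.array(P)-s['tcp_pos']); r=R.from_matrix(M.T@D).as_rotvec()
    print('to',np.round(P,1),'shift',np.round(d/300,4),'turn',np.round(r/np.pi,4),'rows %.1f %.1f'%(np.linalg.norm(d)/41.7,np.degrees(np.linalg.norm(r))/7.16))
E
python3 - <<'E'
from h import *
t=load('t0')
print('bowl',onz(t,130,140,30),'vase',onz(t,138,202,60),'driver',onz(t,333,161,10),onz(t,357,117,10))
print('model',onz(t,*un('t',202,215),70), 'edges',box(50,144.5,84),box(50,-144.5,84))
go(box(50,185,150),9.4);go(box(50,185,79),9.4)
E
```

```text
bowl [692.0978065  391.71449173  30.        ] vase [468.6575075  349.81363275  60.        ] driver [ 612.30724245 -326.36373291   10.        ] [ 773.17691244 -419.60359678   10.        ]
model [682.60263379 -17.21390066  70.        ] edges [643.08645594 120.9500689   84.        ] [ 690.5553796 -164.1248358   84.       ]
to [636.4 160.9 150. ] shift [-1.8216 -0.8696  0.251 ] turn [-3.000e-04  1.000e-04  3.396e-01] rows 14.6 8.5
to [636.4 160.9  79. ] shift [-1.8216 -0.8694  0.4876] turn [-3.000e-04  1.000e-04  3.396e-01] rows 14.9 8.5
```

Request:
move_arm --steps '[[[-0.95,-0.45,0.05],[0,0,0.34]],[[-0.95,-0.45,0.05],[0,0,0.34]],[[-0.95,-0.45,0.05],[0,0,0.34]],[[-0.95,-0.45,0.05],[0,0,0.34]],[[-0.95,-0.45,0.05],[0,0,0.34]],[[-0.95,-0.45,0.05],[0,0,0.34]],[[-0.95,-0.45,0.05],[0,0,0.34]],[[-0.95,-0.45,0.05],[0,0,0.34]],[[-0.95,-0.45,0.05],[0,0,0.34]]]' --claw 1

```text
time: 0.85
tcp_pos: [434.9, 363.8, 210.0]
eef_rot: [[-0.151, 0.988, -0.0], [0.988, 0.151, -0.001], [-0.001, -0.0, -1.0]]
contact_force: [0.0, -0.3, -0.2]
width: 0.0
grasp_force: 0.0
```

```bash
python3 - <<'E'
from h import *
s=bot.observe();print(s['time'],s['tcp_pos'],s['joint_pos'],s['contact_force'])
go(box(50,185,130),9.4);go(box(50,185,79),9.4)
E
```

```text
0.85 [434.9428064  363.77850253 210.0466599 ] [ 5.80334967e-01  4.25626811e-01  1.72176918e+00 -7.33957577e-04
  9.94744986e-01  4.28901854e-01] [ 0.01185579 -0.27242209 -0.15670675]
to [636.4 160.9 130. ] shift [-0.7699  0.5617  0.2673] turn [-0.0001  0.0003 -0.0039] rows 7.1 0.1
to [636.4 160.9  79. ] shift [-0.7697  0.5617  0.4373] turn [-0.0001  0.0003 -0.0039] rows 7.5 0.1
```

Request:
move_arm --steps '[[[-0.77,0.56,0.267],[0,0,-0.004]],[[-0.77,0.56,0.267],[0,0,-0.004]],[[-0.77,0.56,0.267],[0,0,-0.004]],[[-0.77,0.56,0.267],[0,0,-0.004]],[[-0.77,0.56,0.267],[0,0,-0.004]],[[-0.77,0.56,0.267],[0,0,-0.004]],[[-0.77,0.56,0.267],[0,0,-0.004]],[[-0.77,0.56,0.437],[0,0,-0.004]],[[-0.77,0.56,0.437],[0,0,-0.004]],[[-0.77,0.56,0.437],[0,0,-0.004]]]'

```text
time: 1.68
tcp_pos: [633.3, 165.7, 75.9]
eef_rot: [[-0.174, 0.985, -0.007], [0.985, 0.174, -0.001], [0.0, -0.007, -1.0]]
contact_force: [0.5, 0.5, -0.0]
width: 0.2
grasp_force: 0.0
```

```bash
python3 - <<'E'
from h import *
s=bot.observe();print(s['time'],s['tcp_pos'],s['contact_force'])
go(box(50,120,79),9.4);go(box(50,111,79),9.4)
E
```

```text
1.6833 [633.33793099 165.69256023  75.94949632] [ 0.48432404  0.50131557 -0.04301032]
to [647.1  96.8  79. ] shift [-0.2342  0.0053 -0.0103] turn [-0.0022 -0.0001  0.0033] rows 1.7 0.1
to [648.6  87.9  79. ] shift [-0.2642  0.005  -0.0103] turn [-0.0022 -0.0001  0.0033] rows 1.9 0.1
```

Request:
move_arm --steps '[[[-0.04,0.005,0],[0,0,0]],[[-0.08,0.005,0],[0,0,0]],[[-0.12,0.005,0],[0,0,0]],[[-0.15,0.005,-0.005],[0,0,0]],[[-0.18,0.005,-0.01],[0,0,0]],[[-0.2,0.005,-0.01],[0,0,0]],[[-0.22,0.005,-0.01],[0,0,0]],[[-0.24,0.005,-0.01],[0,0,0]],[[-0.255,0.005,-0.01],[0,0,0]],[[-0.255,0.005,-0.01],[0,0,0]]]'

```text
time: 2.52
tcp_pos: [650.6, 90.9, 91.0]
eef_rot: [[-0.174, 0.985, 0.006], [0.985, 0.174, 0.001], [-0.0, 0.006, -1.0]]
contact_force: [-24.1, 1.1, 63.2]
width: -0.1
grasp_force: 31.4
```

```bash
python3 - <<'E'
from h import *
s=bot.observe();print(s['time'],s['tcp_pos'],s['contact_force'])
go(box(50,111,79),9.4);go(box(50,108,79),9.4)
E
```

```text
2.5167 [650.59857142  90.86134075  91.01694599] [-24.05459289   1.11023047  63.24905918]
to [648.6  87.9  79. ] shift [-0.0085 -0.0085  0.04  ] turn [0.0018 0.0001 0.0036] rows 0.3 0.1
to [649.1  84.9  79. ] shift [-0.0185 -0.0086  0.04  ] turn [0.0018 0.0001 0.0036] rows 0.3 0.1
```

```bash
python3 - <<'E'
from h import *
c=snap('scene','s1'); im=c['color'][150:290,180:390,::-1]; cv2.imwrite('pics/s1c.png',cv2.resize(im,None,fx=3.8,fy=3.8,interpolation=cv2.INTER_CUBIC))
s=bot.observe();print(s['time'],s['tcp_pos'],s['contact_force'],s['moment'])
E
```

```text
2.5667 [650.55617299  90.91252001  91.01317574] [-24.68353679  -0.1194442   63.50940429] [-0.21422249  4.20845347 -0.13802755]
```

View pics/s1c.png

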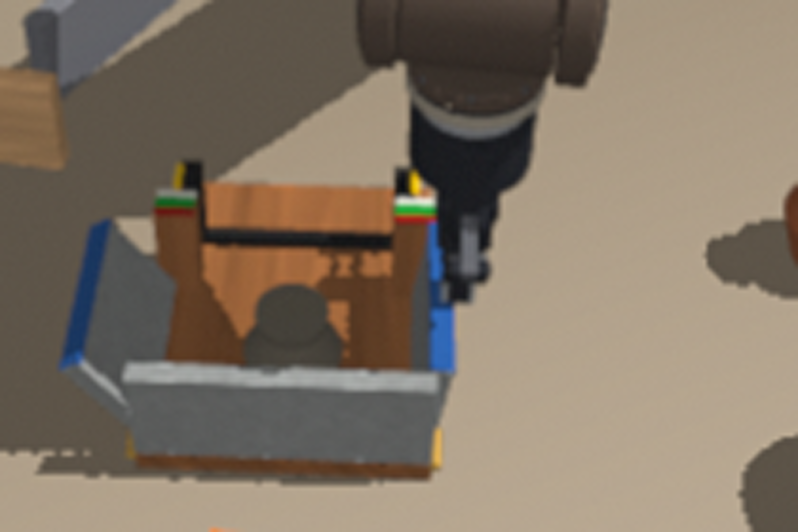

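The crop shows the left wall nearly upright, with its blue edge at crop (440,300) caught under the gripper's knuckles. I'll lift the tool to clear it.

Request:
move_arm --steps '[[[0,0,-0.03],[0,0,0]],[[0.01,0,-0.06],[0,0,0]],[[0.03,0,-0.09],[0,0,0]],[[0.03,0,-0.09],[0,0,0]]]'

```text
time: 2.9
tcp_pos: [649.1, 100.8, 111.9]
eef_rot: [[-0.175, 0.985, 0.003], [0.985, 0.175, 0.0], [-0.0, 0.003, -1.0]]
contact_force: [0.3, 0.2, 0.6]
width: 0.4
grasp_force: 0.0
```

```bash
python3 - <<'E'
from h import *
s=bot.observe();print(s['time'],s['tcp_pos'],s['contact_force'],s['joint_pos'])
go(box(50,108,108),9.4)
c=snap('top','t1')
h=cv2.cvtColor(c['color'],cv2.COLOR_RGB2HSV); m=cv2.inRange(h,(105,120,50),(125,255,255))
nn,l,st,ce=cv2.connectedComponentsWithStats(m)
for i in range(1,nn):
    if st[i,4]>20 and st[i,0]<330: print(st[i],ce[i])
for a in (0,.1,.2,.3): print(a,proj(c,box(50,100+80*np.sin(a)-7.5*np.cos(a),18+80*np.cos(a)+7.5*np.sin(a))))
im=c['color'][90:230,170:330,::-1]; cv2.imwrite('pics/t1c.png',cv2.resize(im,None,fx=4,fy=4,interpolation=cv2.INTER_CUBIC))
E
```

```text
2.9 [649.14690284 100.80270526 111.87104587] [0.26309483 0.18791701 0.58294553] [ 5.34631930e-02  6.55257291e-01  1.58618543e+00  3.42077456e-04
  8.96959616e-01 -1.22439841e-01]
to [649.1  84.9 108. ] shift [-0.052  -0.0095  0.0129] turn [0.001  0.     0.0037] rows 0.4 0.1
[282 118  10  36 120] [286.375 135.225]
0 [219.06584826 145.77601288]
0.1 [216.69786345 146.16695204]
0.2 [214.3519635  146.60880477]
0.3 [212.05515115 147.09643065]
```

View pics/t1c.png

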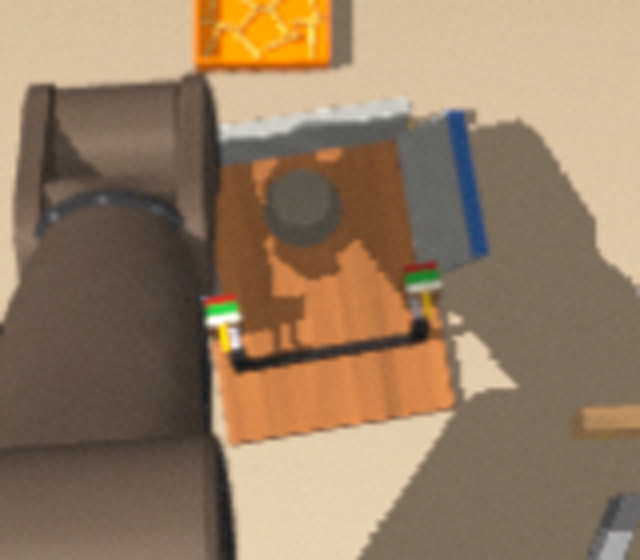

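Request:
move_arm --steps '[[[-0.01,-0.01,0.02],[0,0,0]],[[-0.02,-0.01,0.02],[0,0,0]],[[-0.03,-0.01,0.02],[0,0,0]],[[-0.04,-0.01,0.02],[0,0,0]],[[-0.045,-0.01,0.02],[0,0,0]],[[-0.045,-0.01,0.02],[0,0,0]]]'

```text
time: 3.45
tcp_pos: [648.0, 85.7, 103.3]
eef_rot: [[-0.174, 0.985, -0.0], [0.985, 0.174, 0.0], [0.0, -0.0, -1.0]]
contact_force: [-0.2, 0.0, -0.9]
width: -0.3
grasp_force: 0.0
```

```bash
python3 - <<'E'
from h import *
s=bot.observe();print(s['time'],s['tcp_pos'],s['contact_force'],s['moment'])
go(box(50,108,106),9.4)
c=snap('scene','s2')
h=cv2.cvtColor(c['color'],cv2.COLOR_RGB2HSV); m=cv2.inRange(h,(105,120,50),(125,255,255))
nn,l,st,ce=cv2.connectedComponentsWithStats(m)
for i in range(1,nn):
    if st[i,4]>10 and st[i,0]<350: print(st[i],ce[i])
for a in (0,.1,.2,.3): print(a,*[np.round(proj(c,box(x,100+80*np.sin(a)-7.5*np.cos(a),18+80*np.cos(a)+7.5*np.sin(a))),1) for x in (50,113)])
im=c['color'][190:280,260:340,::-1]; cv2.imwrite('pics/s2c.png',cv2.resize(im,None,fx=6,fy=6,interpolation=cv2.INTER_CUBIC))
E
```

```text
3.45 [648.03053777  85.74439011 103.28564264] [-0.19515252  0.00562819 -0.94861056] [-0.04005449 -0.01457538 -0.02400564]
to [649.1  84.9 106. ] shift [-0.0032  0.003  -0.009 ] turn [-0.0001 -0.      0.0034] rows 0.1 0.1
[196 208  13  39 167] [202.01197605 227.41317365]
[293 210   3  12  24] [293.625      215.16666667]
[293 225   6  23 134] [295.52985075 236.        ]
0 [291.8 226.5] [292.1 246.2]
0.1 [295.  226.5] [295.5 246.3]
0.2 [298.1 226.7] [298.8 246.5]
0.3 [301.2 227.1] [302.  246.9]
```

View pics/s2c.png

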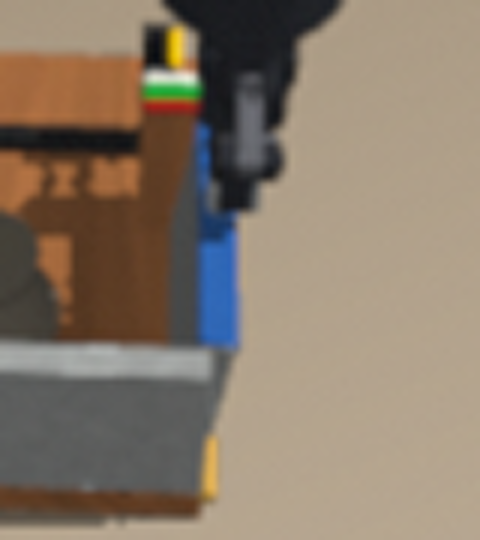

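```bash
python3 - <<'E'
from h import *
c=load('s2')
for z in (75,84,92,98,103): print(z,np.round(proj(c,[648,85.7,z]),1),np.round(proj(c,[648+14.5*.985+11*.17,85.7-11*.985+2.4,z]),1),np.round(proj(c,[648+14.5*.985-1.9,85.7+11*.985+2.4,z]),1))
c=load('s1')
for z in (72,80,91,98): print('s1',z,np.round(proj(c,[650.6,90.9,z]),1))
c=load('s0')
for a in (.4,.5,.6,.7): print(a,*[np.round(proj(c,box(x,100+80*np.sin(a),18+80*np.cos(a))),1) for x in (-15,115)],[np.round(proj(c,box(x,-100-80*np.sin(a),18+80*np.cos(a))),1) for x in (-15,115)])
s=bot.observe();print(s['time'],s['tcp_pos'],s['contact_force'],s['width'])
E
```

```text
75 [297.8 232.2] [293.6 236.5] [302.3 236.7]
84 [298. 230.] [293.8 234.2] [302.5 234.4]
92 [298.1 227.9] [293.9 232.2] [302.7 232.4]
98 [298.3 226.4] [294.  230.7] [302.8 230.8]
103 [298.4 225.1] [294.1 229.4] [302.9 229.6]
s1 72 [299.6 234.1]
s1 80 [299.8 232.1]
s1 91 [300.  229.3]
s1 98 [300.2 227.5]
0.4 [305.9 209.9] [308. 249.] [array([208.2, 207.6]), array([200.8, 246. ])]
0.5 [308.5 210.9] [310.9 250. ] [array([205.7, 208.4]), array([198. , 246.8])]
0.6 [311. 212.] [313.6 251.1] [array([203.3, 209.4]), array([195.5, 247.8])]
0.7 [313.3 213.3] [316.1 252.4] [array([201.2, 210.6]), array([193.2, 248.9])]
3.5 [647.9702858   85.98210263 103.35379637] [-0.2165637   0.26078405 -0.12653687] 0.054732401074841994
```

Request:
move_arm --steps '[[[0,0,-0.02],[0,0,0]],[[0.05,0,-0.02],[0,0,0]],[[0.11,0,-0.02],[0,0,0]],[[0.11,0,0.06],[0,0,0]],[[0.11,0,0.13],[0,0,0]],[[0.11,0,0.13],[0,0,0]],[[0.11,0,0.13],[0,0,0]]]'

```text
time: 4.08
tcp_pos: [641.7, 119.5, 64.3]
eef_rot: [[-0.175, 0.985, -0.002], [0.985, 0.175, 0.0], [0.0, -0.002, -1.0]]
contact_force: [0.6, 0.1, 0.4]
width: -0.0
grasp_force: 0.0
```

```bash
python3 - <<'E'
from h import *
c=snap('scene','s3')
s=bot.observe();print(s['time'],s['tcp_pos'],s['contact_force'])
for z in (-19,0,10): print(z,np.round(proj(c,s['tcp_pos']+[0,0,z]),1))
im=c['color'].astype(int).max(2); u=int(proj(c,s['tcp_pos'])[0])
for k in range(u-8,u+10,2): print(k,im[218:252:2,k])
go(box(50,111,62),9.4)
E
```

```text
4.1333 [642.36580907 119.31656359  65.26602105] [-0.0753907   0.01238805  0.2863153 ]
-19 [310.3 239.7]
0 [310.8 235. ]
10 [311.1 232.5]
302 [176 177 177 177 177 178 179 178 179 179 180 180 180 180 181 180 180]
304 [177 178 178 177 178 179 178 179 178 179 180 179 178 180 180 180 181]
306 [130 145 167 161 171 159 156 164 165 179 179 178 179 180 181 180 180]
308 [ 30  30  45  38  50  52  66  93  93 166 179 179 179 180 180 180 180]
310 [ 27  29  33  59  45  43  29  31  36 160 179 179 180 180 180 180 180]
312 [ 35  35  40  63  60  55  32  32  39 159 179 178 180 180 179 180 180]
314 [106 116 115 114 117  97  53  63  67 162 179 180 180 180 181 180 182]
316 [ 87 114 114 115 119 103  60 161 172 181 178 180 180 180 181 180 181]
318 [ 38  39  89 105  66  63  64 179 179 179 179 180 180 180 180 181 181]
to [648.6  87.9  62. ] shift [-0.1067  0.0021  0.0109] turn [ 0.0001 -0.      0.0037] rows 0.8 0.1
```

Request:
move_arm --steps '[[[-0.03,0,0.01],[0,0,0]],[[-0.05,0,0.01],[0,0,0]],[[-0.07,0,0.01],[0,0,0]],[[-0.085,0,0.01],[0,0,0]],[[-0.095,0,0.01],[0,0,0]],[[-0.105,0,0.01],[0,0,0]],[[-0.105,0,0.01],[0,0,0]]]'

```text
time: 4.72
tcp_pos: [647.7, 88.0, 61.8]
eef_rot: [[-0.174, 0.985, 0.0], [0.985, 0.174, 0.001], [0.001, 0.0, -1.0]]
contact_force: [-0.9, 4.1, 3.3]
width: -0.3
grasp_force: 1.9
```

```bash
cat > w.py <<'E'
from h import *
def blue(tag,n='scene'):
    c=snap(n,tag)
    h=cv2.cvtColor(c['color'],cv2.COLOR_RGB2HSV); m=cv2.inRange(h,(105,120,50),(125,255,255))
    nn,l,st,ce=cv2.connectedComponentsWithStats(m)
    for i in range(1,nn):
        if st[i,4]>10 and st[i,0]<350: print(st[i],np.round(ce[i],1))
    for sg in (1,-1):
      for a in (0,.05,.1): print(sg,a,*[np.round(proj(c,box(x,sg*(100+80*np.sin(a)-7.5*np.cos(a)),18+80*np.cos(a)+7.5*np.sin(a))),1) for x in (50,113)])
    return c
E
python3 - <<'E'
from w import *
s=bot.observe();print(s['time'],s['tcp_pos'],s['contact_force'])
blue('s4'); go(box(50,108,62),9.4)
E
```

```text
4.7167 [647.70889041  88.03374851  61.84528561] [-0.89247563  4.10039109  3.30196708]
[196 208  13  39 172] [202.  227.6]
[289 209   6  38 205] [291.2 228.3]
1 0 [291.8 226.5] [292.1 246.2]
1 0.05 [293.4 226.5] [293.8 246.2]
1 0.1 [295.  226.5] [295.5 246.3]
-1 0 [219.4 224.6] [216.3 244.1]
-1 0.05 [217.8 224.5] [214.7 244. ]
-1 0.1 [216.3 224.5] [213.  243.9]
to [649.1  84.9  62. ] shift [-0.011   0.0027 -0.0004] turn [ 0.0002 -0.0002  0.0035] rows 0.1 0.1
```

Request:
move_arm --steps '[[[-0.005,0,0],[0,0,0]],[[-0.01,0,0],[0,0,0]],[[-0.01,0,0],[0,0,0]],[[-0.01,0,0],[0,0,0]]]'

```text
time: 5.1
tcp_pos: [647.7, 87.7, 61.9]
eef_rot: [[-0.175, 0.985, -0.0], [0.985, 0.175, 0.003], [0.003, 0.0, -1.0]]
contact_force: [-3.1, 21.4, 4.5]
width: 0.0
grasp_force: 10.4
```

```bash
python3 - <<'E'
from w import *
s=bot.observe();print(s['time'],s['tcp_pos'],s['contact_force'])
blue('s5')
E
```

```text
5.1 [647.70542322  87.70937212  61.87486268] [-3.10738981 21.43091541  4.50262234]
[196 208  13  39 172] [202.  227.6]
[289 209   6  38 203] [291.2 228.6]
1 0 [291.8 226.5] [292.1 246.2]
1 0.05 [293.4 226.5] [293.8 246.2]
1 0.1 [295.  226.5] [295.5 246.3]
-1 0 [219.4 224.6] [216.3 244.1]
-1 0.05 [217.8 224.5] [214.7 244. ]
-1 0.1 [216.3 224.5] [213.  243.9]
```

```bash
python3 - <<'E'
from h import *
go(box(50,125,62),9.4);go(box(50,125,150),9.4);go(box(50,-185,150),9.4);go(box(50,-185,56),9.4)
E
```

```text
to [646.3 101.7  62. ] shift [ 0.0468  0.0035 -0.0002] turn [ 0.0001 -0.001   0.0037] rows 0.3 0.1
to [646.3 101.7 150. ] shift [ 0.0478  0.0036 -0.2935] turn [ 0.0001 -0.001   0.0037] rows 2.1 0.1
to [ 697.2 -204.1  150. ] shift [-0.9855 -0.0073 -0.2969] turn [ 0.0001 -0.001   0.0037] rows 7.4 0.1
to [ 697.2 -204.1   56. ] shift [-0.9865 -0.0074  0.0164] turn [ 0.0001 -0.001   0.0037] rows 7.1 0.1
```

Request:
move_arm --steps '[[[0.047,0.003,0],[0,0,0]],[[0.047,0.003,-0.14],[0,0,0]],[[0.047,0.003,-0.28],[0,0,0]],[[0.0,0,-0.3],[0,0,0.003]],[[-0.985,-0.007,-0.3],[0,0,0.003]],[[-0.985,-0.007,-0.3],[0,0,0.003]],[[-0.985,-0.007,-0.3],[0,0,0.003]],[[-0.985,-0.007,-0.3],[0,0,0.003]],[[-0.985,-0.007,-0.3],[0,0,0.003]],[[-0.985,-0.007,-0.3],[0,0,0.003]]]'

```text
time: 5.98
tcp_pos: [690.0, -163.9, 151.5]
eef_rot: [[-0.165, 0.986, 0.0], [0.986, 0.165, -0.0], [-0.0, 0.0, -1.0]]
contact_force: [0.3, 1.0, -0.4]
width: -0.1
grasp_force: 0.0
```

Request:
move_arm --steps '[[[-0.14,0,0],[0,0,0]],[[-0.3,0,0],[0,0,0]]]'

```text
time: 6.15
tcp_pos: [703.7, -246.2, 151.5]
eef_rot: [[-0.165, 0.986, 0.0], [0.986, 0.165, -0.0], [-0.0, 0.0, -1.0]]
contact_force: [-0.0, 1.0, -0.6]
width: -0.1
grasp_force: 0.0
```

```bash
python3 - <<'E'
from w import *
s=bot.observe();print(s['time'],s['tcp_pos'],s['contact_force'])
blue('s6');go(box(50,-185,130),9.4); go(box(50,-185,56),9.4)
E
```

```text
6.15 [ 703.70559576 -246.23274107  151.48333883] [-0.01951852  1.03934001 -0.64913399]
[196 208  13  39 168] [201.9 227.7]
[289 209   6  38 226] [291.5 227.7]
1 0 [291.8 226.5] [292.1 246.2]
1 0.05 [293.4 226.5] [293.8 246.2]
1 0.1 [295.  226.5] [295.5 246.3]
-1 0 [219.4 224.6] [216.3 244.1]
-1 0.05 [217.8 224.5] [214.7 244. ]
-1 0.1 [216.3 224.5] [213.  243.9]
to [ 697.2 -204.1  130. ] shift [0.1677 0.0042 0.0699] turn [ 0.0003  0.0009 -0.0008] rows 1.3 0.0
to [ 697.2 -204.1   56. ] shift [0.1684 0.004  0.3166] turn [ 0.0003  0.0009 -0.0008] rows 2.6 0.0
```

Request:
move_arm --steps '[[[0.14,0,0],[0,0,0]],[[0.28,0,0.05],[0,0,0]],[[0.28,0,0.15],[0,0,0]],[[0.28,0,0.15],[0,0,0]],[[0.28,0,0.15],[0,0,0]]]'

```text
time: 6.62
tcp_pos: [689.6, -160.9, 105.7]
eef_rot: [[-0.166, 0.986, -0.002], [0.986, 0.166, 0.0], [0.001, -0.002, -1.0]]
contact_force: [0.2, 0.1, 0.7]
width: -0.2
grasp_force: 0.0
```

```bash
python3 - <<'E'
from w import *
s=bot.observe();print(s['time'],s['tcp_pos'],s['contact_force'])
go(box(50,-185,56),9.4)
E
```

```text
6.6167 [ 689.55667902 -160.9355733   105.65008627] [0.22795419 0.12901604 0.70866082]
to [ 697.2 -204.1   56. ] shift [-0.1462  0.0017  0.1654] turn [-0.0007 -0.0003  0.0008] rows 1.6 0.0
```

Request:
move_arm --steps '[[[-0.13,0.002,0],[0,0,0]],[[-0.145,0.002,0],[0,0,0]],[[-0.145,0.002,0.08],[0,0,0]],[[-0.145,0.002,0.165],[0,0,0]],[[-0.145,0.002,0.165],[0,0,0]],[[-0.145,0.002,0.165],[0,0,0]]]'

```text
time: 7.12
tcp_pos: [697.6, -204.9, 57.3]
eef_rot: [[-0.164, 0.986, -0.001], [0.986, 0.164, 0.0], [0.0, -0.001, -1.0]]
contact_force: [1.1, 0.8, 0.0]
width: 0.1
grasp_force: 0.0
```

```bash
python3 - <<'E'
from w import *
s=bot.observe();print(s['time'],s['tcp_pos'],s['contact_force'])
go(box(50,-120,56),9.4);go(box(50,-111,56),9.4)
E
```

```text
7.1167 [ 697.64774819 -204.94321567   57.30499998] [1.10437795 0.8040386  0.01994984]
to [ 686.5 -140.    56. ] shift [ 0.2198 -0.001   0.0044] turn [-0.0002 -0.0001  0.0002] rows 1.6 0.0
to [ 685.1 -131.1   56. ] shift [ 0.2498 -0.001   0.0044] turn [-0.0002 -0.0001  0.0002] rows 1.8 0.0
```

Request:
move_arm --steps '[[[0.04,0,0],[0,0,0]],[[0.08,0,0],[0,0,0]],[[0.11,0,0],[0,0,0]],[[0.14,0,0],[0,0,0]],[[0.17,0,0],[0,0,0]],[[0.19,0,0],[0,0,0]],[[0.21,0,0],[0,0,0]],[[0.23,0,0],[0,0,0]],[[0.24,0,0],[0,0,0]],[[0.24,0,0],[0,0,0]]]'

```text
time: 7.95
tcp_pos: [685.6, -131.9, 56.8]
eef_rot: [[-0.166, 0.986, -0.001], [0.986, 0.166, 0.0], [0.001, -0.0, -1.0]]
contact_force: [-0.1, -0.3, -0.1]
width: 0.0
grasp_force: 0.0
```

```bash
python3 - <<'E'
from w import *
s=bot.observe();print(s['time'],s['tcp_pos'],s['contact_force'])
blue('s7');go(box(50,-111,56),9.4)
E
```

```text
7.95 [ 685.60456124 -131.93192113   56.81572244] [-0.11055734 -0.28981951 -0.07819436]
[213 207  12  38 249] [218.4 225.8]
[289 209   6  38 226] [291.5 227.7]
1 0 [291.8 226.5] [292.1 246.2]
1 0.05 [293.4 226.5] [293.8 246.2]
1 0.1 [295.  226.5] [295.5 246.3]
-1 0 [219.4 224.6] [216.3 244.1]
-1 0.05 [217.8 224.5] [214.7 244. ]
-1 0.1 [216.3 224.5] [213.  243.9]
to [ 685.1 -131.1   56. ] shift [ 0.0046 -0.0012  0.0025] turn [-0.0002 -0.0002  0.0007] rows 0.0 0.0
```

Nearly upright; push on until it reaches the stop.

Request:
move_arm --steps '[[[0.007,0,0],[0,0,0]],[[0.014,0,0],[0,0,0]],[[0.02,0,0],[0,0,0]],[[0.02,0,0],[0,0,0]],[[0.02,0,0],[0,0,0]]]'

```text
time: 8.42
tcp_pos: [685.4, -130.6, 56.9]
eef_rot: [[-0.164, 0.986, 0.002], [0.986, 0.164, -0.004], [-0.004, 0.001, -1.0]]
contact_force: [2.4, -20.0, -4.0]
width: 0.1
grasp_force: 9.9
```

```bash
python3 - <<'E'
from w import *
s=bot.observe();print(s['time'],s['tcp_pos'],s['contact_force'])
blue('s8')
p=s['tcp_pos'];print(p)
E
```

```text
8.4167 [ 685.4269397  -130.5565974    56.87709775] [  2.36056308 -20.02561566  -3.99547343]
[213 207  13  38 252] [218.8 225.7]
[289 209   6  38 226] [291.5 227.7]
1 0 [291.8 226.5] [292.1 246.2]
1 0.05 [293.4 226.5] [293.8 246.2]
1 0.1 [295.  226.5] [295.5 246.3]
-1 0 [219.4 224.6] [216.3 244.1]
-1 0.05 [217.8 224.5] [214.7 244. ]
-1 0.1 [216.3 224.5] [213.  243.9]
[ 685.4269397  -130.5565974    56.87709775]
```

```bash
python3 - <<'E'
from h import *
t=load('t0')
for uv in((545,515),(510,515)): print('grey end',onz(t,*un('t',*uv),90))
go(box(50,-135,57),9.4);go([488.5,-347.3,170],1.2)
E
```

```text
grey end [ 421.30055984 -300.29239364   90.        ]
grey end [ 421.68509874 -271.04653026   90.        ]
to [ 689.  -154.8   57. ] shift [-0.0817 -0.0014 -0.0002] turn [0.0004 0.0013 0.0003] rows 0.6 0.0
to [ 488.5 -347.3  170. ] shift [-0.6066 -0.7655 -0.3758] turn [0.0005 0.0013 0.0458] rows 7.5 1.2
```

Request:
move_arm --steps '[[[-0.07,0,0],[0,0,0]],[[-0.08,0,-0.1],[0,0,0]],[[-0.09,0,-0.23],[0,0,0]],[[-0.1,0,-0.36],[0,0,0]],[[-0.6,-0.76,-0.375],[0,0,0.045]],[[-0.6,-0.76,-0.375],[0,0,0.045]],[[-0.6,-0.76,-0.375],[0,0,0.045]],[[-0.6,-0.76,-0.375],[0,0,0.045]],[[-0.6,-0.76,-0.375],[0,0,0.045]],[[-0.6,-0.76,-0.375],[0,0,0.045]]]' --claw 0.4

```text
time: 9.3
tcp_pos: [504.8, -327.5, 169.2]
eef_rot: [[-0.025, 1.0, 0.0], [1.0, 0.025, 0.0], [0.0, 0.0, -1.0]]
contact_force: [0.9, 0.2, 1.5]
width: 51.4
grasp_force: 0.0
```

```bash
python3 - <<'E'
from h import *
s=bot.observe();print(s['time'],s['tcp_pos'],s['width'],s['joint_pos'])
go([488.5,-347.3,170],1.2)
E
```

```text
9.3 [ 504.81916117 -327.49332206  169.16491943] 51.3519149321636 [-6.85293473e-01  5.18529609e-01  1.68010086e+00  2.08036752e-04
  9.42993054e-01 -7.09933764e-01]
to [ 488.5 -347.3  170. ] shift [-0.0647 -0.056  -0.0028] turn [ 0.     -0.      0.0011] rows 0.6 0.0
```

Request:
move_arm --steps '[[[-0.065,-0.055,0.03],[0,0,0]],[[-0.065,-0.055,0.06],[0,0,0]],[[-0.065,-0.055,0.07],[0,0,0]],[[-0.065,-0.055,0.07],[0,0,0]]]'

```text
time: 9.63
tcp_pos: [490.4, -346.0, 147.2]
eef_rot: [[-0.024, 1.0, -0.001], [1.0, 0.024, 0.001], [0.001, -0.001, -1.0]]
contact_force: [-0.3, 0.5, -0.1]
width: 51.1
grasp_force: 0.0
```

```bash
python3 - <<'E'
from h import *
s=bot.observe();print(s['time'],s['tcp_pos'],s['width'])
c=snap('scene','s9'); p=s['tcp_pos']
for z in(19,0,-19): print(z,np.round(proj(c,p+[0,0,z]),1),np.round(proj(c,p+[33,0,z]),1),np.round(proj(c,p+[-33,0,z]),1))
im=c['color'][95:205,100:250,::-1]; cv2.imwrite('pics/s9c.png',cv2.resize(im,None,fx=5,fy=5,interpolation=cv2.INTER_CUBIC))
go([488.5,-347.3,100],1.2)
E
```

```text
9.6333 [ 490.3612195  -346.00881139  147.2432883 ] 51.14057844944832
19 [157.9 147.4] [153.4 154.5] [162.3 140.6]
0 [159.2 152.6] [154.7 159.7] [163.5 145.7]
-19 [160.4 157.7] [156.  164.8] [164.7 150.8]
to [ 488.5 -347.3  100. ] shift [-0.0051 -0.0081  0.1593] turn [-0.0002 -0.0003  0.0013] rows 1.1 0.0
```

View pics/s9c.png

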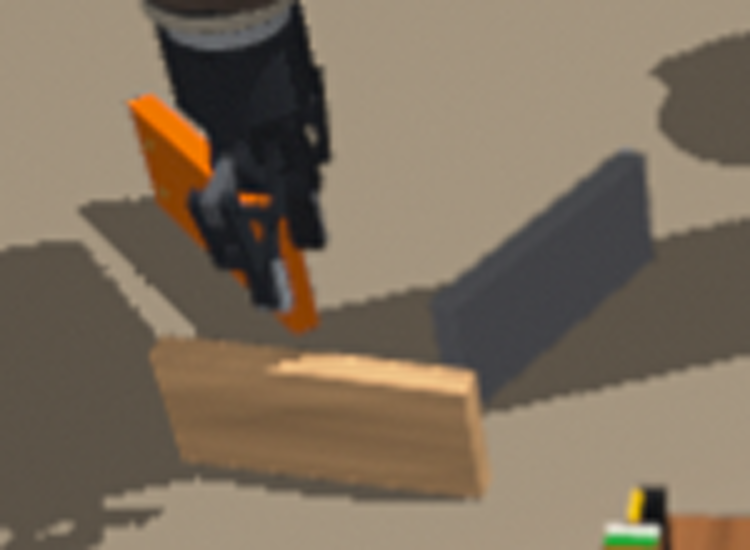

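The crop shows the gripper's two tips at (268,305) and (312,247), straddling the pale board's top (150–480, ~355). The tips sit about 9 mm behind the reported TCP, so I'll descend to TCP z ≈ 53.

Request:
move_arm --steps '[[[-0.004,-0.006,0.06],[0,0,0]],[[-0.004,-0.006,0.12],[0,0,0]],[[-0.004,-0.006,0.17],[0,0,0]],[[-0.004,-0.006,0.22],[0,0,0]],[[-0.004,-0.006,0.27],[0,0,0]],[[-0.004,-0.006,0.31],[0,0,0]],[[-0.004,-0.006,0.31],[0,0,0]]]'

```text
time: 10.27
tcp_pos: [488.8, -346.3, 53.2]
eef_rot: [[-0.026, 1.0, -0.002], [1.0, 0.026, 0.002], [0.002, -0.002, -1.0]]
contact_force: [-0.6, -0.1, 0.1]
width: 51.0
grasp_force: 0.0
```

Request:
move_arm --steps '[[[0,0,0],[0,0,0]],[[0,0,0],[0,0,0]],[[0,0,0],[0,0,0]],[[0,0,0],[0,0,0]],[[0,0,0],[0,0,0]],[[0,0,0],[0,0,0]]]' --claw 1 --squeeze 70

```text
time: 10.77
tcp_pos: [489.2, -347.8, 56.2]
eef_rot: [[-0.025, 1.0, 0.001], [1.0, 0.025, -0.001], [-0.001, 0.001, -1.0]]
contact_force: [0.9, 2.2, 6.1]
width: 18.9
grasp_force: 69.6
```

```bash
python3 - <<'E'
from h import *
s=bot.observe();print(s['time'],s['tcp_pos'],s['width'],s['contact_force'],s['grasp_force'],s['moment'])
E
```

```text
10.7667 [ 489.16994059 -347.79260692   56.15007457] 18.884877085055358 [0.90711603 2.15782682 6.12485857] 69.55389976501465 [ 0.30425425 -0.08395856  0.09593224]
```

```bash
python3 - <<'E'
from h import *
go([495,-348,120],1.2);go(box(-108,0,120),9.45);go(box(-108,0,84),9.45)
E
```

```text
to [ 495 -348  120] shift [-0.0014  0.0197 -0.2128] turn [0.0004 0.0003 0.0012] rows 1.5 0.0
to [511.  -47.5 120. ] shift [ 0.9985  0.0976 -0.2137] turn [ 0.0004  0.0003 -0.0447] rows 7.4 1.1
to [511.  -47.5  84. ] shift [ 0.9987  0.0974 -0.0937] turn [ 0.0004  0.0003 -0.0447] rows 7.3 1.1
```

Request:
move_arm --steps '[[[0,0,-0.05],[0,0,0]],[[0,0.01,-0.11],[0,0,0]],[[0,0.02,-0.17],[0,0,0]],[[0.04,0.03,-0.213],[0,0,-0.01]],[[0.11,0.04,-0.213],[0,0,-0.02]],[[0.19,0.06,-0.213],[0,0,-0.03]],[[0.27,0.08,-0.213],[0,0,-0.045]],[[0.35,0.097,-0.213],[0,0,-0.045]],[[0.43,0.097,-0.213],[0,0,-0.045]],[[0.5,0.097,-0.213],[0,0,-0.045]]]'

```text
time: 11.6
tcp_pos: [513.8, -194.7, 119.0]
eef_rot: [[-0.167, 0.986, -0.0], [0.986, 0.167, 0.0], [0.0, -0.0, -1.0]]
contact_force: [0.8, 0.9, -1.9]
width: 18.6
grasp_force: 68.9
```

```bash
python3 - <<'E'
from h import *
s=bot.observe();print(s['time'],s['tcp_pos'],s['width'],s['contact_force'],s['grasp_force'])
go(box(-108,0,120),9.45)
E
```

```text
11.6 [ 513.7712755  -194.69661619  119.04118921] 18.582545150101197 [ 0.77898376  0.9174279  -1.94444108] 68.8738203048706
to [511.  -47.5 120. ] shift [ 0.4852  0.0728 -0.003 ] turn [-0.0001 -0.0001  0.001 ] rows 3.5 0.0
```

Request:
move_arm --steps '[[[0.08,0,0],[0,0,0.001]],[[0.16,0.02,0],[0,0,0.001]],[[0.24,0.04,0],[0,0,0.001]],[[0.32,0.055,0],[0,0,0.001]],[[0.4,0.07,0],[0,0,0.001]],[[0.46,0.072,0],[0,0,0.001]],[[0.485,0.072,0],[0,0,0.001]],[[0.485,0.072,0],[0,0,0.001]],[[0.485,0.072,0],[0,0,0.001]]]'

```text
time: 12.35
tcp_pos: [511.3, -49.8, 119.2]
eef_rot: [[-0.164, 0.987, 0.0], [0.987, 0.164, -0.0], [-0.0, 0.0, -1.0]]
contact_force: [0.5, -0.9, -2.4]
width: 19.0
grasp_force: 68.8
```

```bash
python3 - <<'E'
from h import *
s=bot.observe();print(s['time'],s['tcp_pos'],s['width'],s['contact_force'],s['grasp_force'])
go(box(-108,0,80),9.45)
c=snap('scene','s10');t=snap('top','t10')
im=c['color'][110:290,170:350,::-1]; a=cv2.resize(im,None,fx=3.3,fy=3.3,interpolation=cv2.INTER_CUBIC)
cv2.imwrite('pics/s10c.png',a)
for n,k in(('s',c),('t',t)):
  for P in [(-98,100,46+90),(-98,-100,46+90),(-98,100,46),(-98,-100,46)]: print(n,P,np.round(proj(k,box(*P)),1))
E
```

```text
12.35 [511.34862263 -49.81419436 119.15744325] 18.985045250138487 [ 0.53469295 -0.90219611 -2.37498995] 68.75691533088684
to [511.  -47.5  80. ] shift [ 0.0077 -0.      0.1305] turn [ 0.0001  0.     -0.0002] rows 0.9 0.0
s (-98, 100, 136) [294.4 176.5]
s (-98, -100, 136) [221.9 175. ]
s (-98, 100, 46) [293.  199.5]
s (-98, -100, 46) [224.3 198. ]
t (-98, 100, 136) [223.3 187.9]
t (-98, -100, 136) [284.3 177.2]
t (-98, 100, 46) [225.2 191.2]
t (-98, -100, 46) [282.7 181.1]
```

View pics/s10c.png

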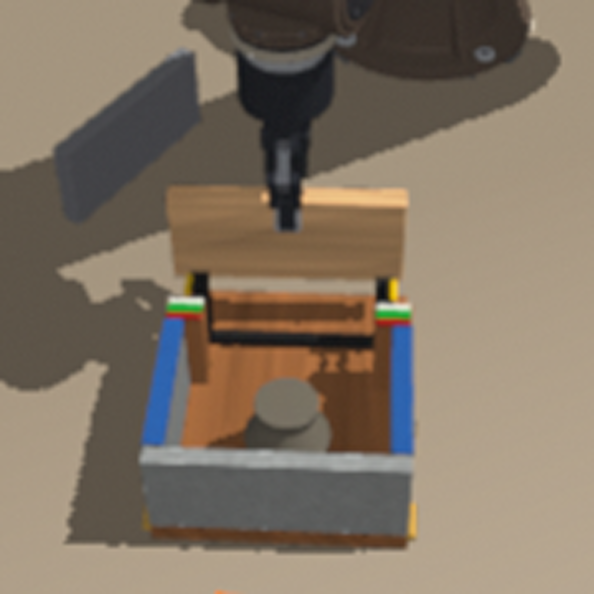

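Request:
move_arm --steps '[[[0.003,0,0.04],[0,0,0]],[[0.006,0,0.08],[0,0,0]],[[0.006,0,0.11],[0,0,0]],[[0.006,0,0.13],[0,0,0]],[[0.006,0,0.14],[0,0,0]],[[0.006,0,0.145],[0,0,0]],[[0.006,0,0.145],[0,0,0]],[[0.006,0,0.145],[0,0,0]]]'

```text
time: 13.12
tcp_pos: [511.3, -48.2, 75.8]
eef_rot: [[-0.162, 0.987, 0.0], [0.987, 0.162, -0.0], [-0.0, 0.0, -1.0]]
contact_force: [0.5, -0.8, -2.2]
width: 19.1
grasp_force: 68.9
```

```bash
python3 - <<'E'
from h import *
s=bot.observe();print(s['time'],s['tcp_pos'],s['width'],s['contact_force'],s['grasp_force'],s['moment'])
go(box(-108,-.5,74),9.45);go(box(-80,-.5,74),9.45)
E
```

```text
13.1167 [511.30240809 -48.18465826  75.78439944] 19.123104597642797 [ 0.49903844 -0.76489606 -2.15256819] 68.89909744262695 [-0.02132418  0.03335305  0.00530109]
to [511. -48.  74.] shift [ 0.0006 -0.0008  0.0059] turn [ 0.0001  0.     -0.0007] rows 0.0 0.0
to [538.7 -43.4  74. ] shift [0.0008 0.0926 0.006 ] turn [ 0.0001  0.     -0.0007] rows 0.7 0.0
```

Free weight is −2.2 N, so it isn't touching yet. Lower gently in small steps.

Request:
move_arm --steps '[[[0.001,0,0.004],[0,0,0]],[[0.001,0,0.008],[0,0,0]],[[0.001,0,0.011],[0,0,0]],[[0.001,0,0.011],[0,0,0]],[[0.001,0,0.011],[0,0,0]]]'

```text
time: 13.53
tcp_pos: [511.4, -47.8, 74.1]
eef_rot: [[-0.162, 0.987, 0.002], [0.987, 0.162, -0.0], [-0.001, 0.002, -1.0]]
contact_force: [-5.0, 1.3, 22.7]
width: 18.7
grasp_force: 72.4
```

```bash
python3 - <<'E'
from h import *
s=bot.observe();print(s['time'],s['tcp_pos'],s['width'],s['contact_force'],s['grasp_force'],s['moment'])
E
```

```text
13.5333 [511.41264628 -47.77161055  74.12820628] 18.74413312020324 [-5.03645254  1.32450342 22.74835517] 72.44651913642883 [ 0.132341    1.1480478  -0.04942327]
```

Request:
move_arm --steps '[[[0,0,-0.0045],[0,0,0]],[[0,0,-0.0045],[0,0,0]],[[0,0.02,-0.0045],[0,0,0]],[[0,0.04,-0.0045],[0,0,0]],[[0,0.06,-0.0045],[0,0,0]],[[0,0.075,-0.0045],[0,0,0]],[[0,0.085,-0.0045],[0,0,0]],[[0,0.085,-0.0045],[0,0,0]]]'

```text
time: 14.2
tcp_pos: [535.3, -43.4, 74.2]
eef_rot: [[-0.163, 0.987, -0.003], [0.987, 0.163, 0.0], [0.001, -0.002, -1.0]]
contact_force: [-8.3, -1.0, 15.9]
width: 19.0
grasp_force: 73.0
```

```bash
python3 - <<'E'
from h import *
s=bot.observe();print(s['time'],s['tcp_pos'],s['width'],s['contact_force'],s['grasp_force'],s['moment'])
go(box(-80,-.5,74),9.45);go(box(-69,-.5,74),9.45)
E
```

```text
14.2 [535.30699763 -43.38842646  74.19503492] 19.003993755620147 [-8.29430648 -1.02912033 15.94352878] 73.00024509429932 [-0.30818144  1.87958077 -0.01685239]
to [538.7 -43.4  74. ] shift [-0.002   0.011   0.0006] turn [-0.0008 -0.0002 -0.0005] rows 0.1 0.0
to [549.5 -41.6  74. ] shift [-0.0019  0.0477  0.0005] turn [-0.0008 -0.0002 -0.0005] rows 0.3 0.0
```

Request:
move_arm --steps '[[[0,0,-0.003],[0,0,0]],[[0,0,-0.004],[0,0,0]],[[0,0,-0.004],[0,0,0]],[[0,0,-0.004],[0,0,0]]]'

```text
time: 14.53
tcp_pos: [536.3, -43.7, 74.5]
eef_rot: [[-0.162, 0.987, -0.0], [0.987, 0.162, 0.0], [0.0, -0.0, -1.0]]
contact_force: [0.2, 0.4, -1.5]
width: 18.7
grasp_force: 70.4
```

```bash
python3 - <<'E'
from h import *
s=bot.observe();print(s['time'],s['tcp_pos'],s['width'],s['contact_force'],s['grasp_force'],s['moment'])
E
```

```text
14.5333 [536.28014544 -43.6671718   74.53599262] 18.722178394213458 [ 0.17457345  0.36988475 -1.54472923] 70.38020253181458 [-0.00758458  0.01750324  0.00807057]
```

Request:
move_arm --steps '[[[0,0.007,0.001],[0,0,0]],[[0,0.014,0.001],[0,0,0]],[[0,0.021,0.001],[0,0,0]],[[0,0.028,0.001],[0,0,0]],[[0,0.034,0.001],[0,0,0]],[[0,0.04,0.001],[0,0,0]],[[0,0.04,0.001],[0,0,0]],[[0,0.04,0.001],[0,0,0]]]'

```text
time: 15.2
tcp_pos: [547.4, -41.8, 74.2]
eef_rot: [[-0.161, 0.987, -0.002], [0.987, 0.161, 0.0], [0.001, -0.002, -1.0]]
contact_force: [-5.6, -2.5, -0.9]
width: 19.1
grasp_force: 70.8
```

```bash
python3 - <<'E'
from h import *
s=bot.observe();print(s['time'],s['tcp_pos'],s['width'],s['contact_force'],s['grasp_force'],s['moment'])
go(box(-68.5,-.5,74),9.45)
E
```

```text
15.2 [547.39484845 -41.7578178   74.24124888] 19.077734694060364 [-5.64138514 -2.51517268 -0.9074538 ] 70.82017779350281 [-0.56307974  0.8924666  -0.54981985]
to [550.  -41.5  74. ] shift [-0.0007  0.0087  0.0008] turn [-0.0006 -0.0002 -0.0009] rows 0.1 0.0
```

Request:
move_arm --steps '[[[0,0.003,0],[0,0,0.002]],[[0,0.005,0],[0,0,0.004]],[[0,0.005,0],[0,0,0.004]],[[0,0.005,0],[0,0,0.004]]]'

```text
time: 15.53
tcp_pos: [548.5, -41.6, 74.2]
eef_rot: [[-0.151, 0.989, -0.003], [0.989, 0.151, -0.0], [0.0, -0.003, -1.0]]
contact_force: [-7.6, -2.7, -0.7]
width: 19.0
grasp_force: 70.7
```

```bash
python3 - <<'E'
from h import *
s=bot.observe();print(s['time'],s['tcp_pos'],s['width'],s['contact_force'],s['grasp_force'],s['moment'],s['eef_rot'][0][1])
c=snap('top','t11');d=snap('scene','s11')
im=c['color'][120:220,205:305,::-1];im2=d['color'][160:260,205:305,::-1]
cv2.imwrite('pics/x11.png',np.hstack([cv2.resize(i,(400,400),interpolation=cv2.INTER_CUBIC) for i in(im,im2)]))
E
```

```text
15.5333 [548.48712004 -41.58233173  74.24524422] 19.031427458944247 [-7.6487947  -2.71429141 -0.690906  ] 70.72787761688232 [-0.60536891  1.12566178  0.27542451] 0.9885593180163432
```

View pics/x11.png

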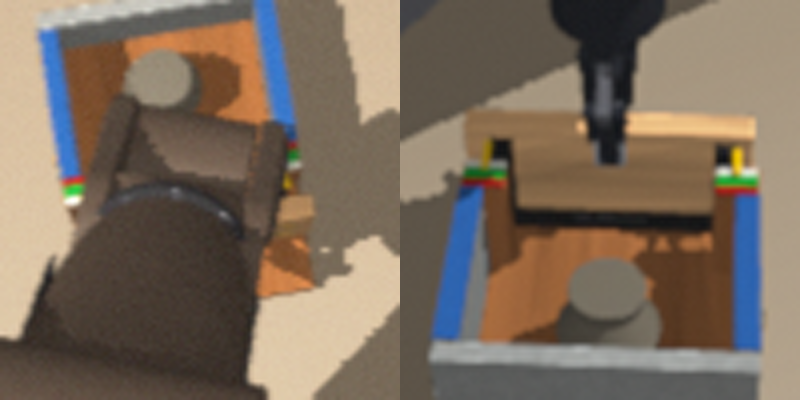

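Request:
move_arm --steps '[[[0,0.004,0],[0,0,-0.001]],[[0,0.0085,0],[0,0,-0.001]],[[0,0.0085,0],[0,0,-0.001]],[[0,0.0085,0],[0,0,-0.001]]]'

```text
time: 15.97
tcp_pos: [550.8, -41.2, 74.2]
eef_rot: [[-0.154, 0.988, -0.003], [0.988, 0.154, -0.0], [0.0, -0.003, -1.0]]
contact_force: [-8.8, -4.1, 1.3]
width: 18.7
grasp_force: 70.9
```

```bash
python3 - <<'E'
from h import *
s=bot.observe();print(s['time'],s['tcp_pos'],s['width'],s['contact_force'],s['grasp_force'],s['moment'],s['eef_rot'][0][1])
F=s['contact_force'];print('box x force',F@box(1,0,0)-F@box(0,0,0))
d=snap('scene','s12');t=snap('top','t12')
for P in[(-59,100,108),(-59,-100,108),(-26.5,85,98),(-26.5,-85,98)]: print(P,np.round(proj(d,box(*P)),1))
h=cv2.cvtColor(d['color'],cv2.COLOR_RGB2HSV)
m=cv2.inRange(h,(8,60,120),(25,200,255))
for r in (187,189,191,193): x=np.flatnonzero(m[r,200:310])+200; print(r,x.min(),x.max())
g=cv2.inRange(h,(45,100,60),(75,255,255)); n,l,st,ce=cv2.connectedComponentsWithStats(g); print([(st[i],ce[i]) for i in range(1,n) if 200<ce[i][0]<320 and 180<ce[i][1]<230])
y=cv2.inRange(h,(22,150,120),(34,255,255)); n,l,st,ce=cv2.connectedComponentsWithStats(y); print([(st[i],ce[i]) for i in range(1,n) if 200<ce[i][0]<320 and 180<ce[i][1]<230])
im=d['color'][175:225,205:305,::-1];im2=t['color'][140:190,205:305,::-1]
cv2.imwrite('pics/x12.png',np.vstack([cv2.resize(i,(600,300),interpolation=cv2.INTER_CUBIC) for i in(im,im2)]))
E
```

```text
15.9667 [550.75507628 -41.21409865  74.23638934] 18.74503215914444 [-8.80879332 -4.05404799  1.32961285] 70.91484546661377 [-0.71094675  1.32704912  0.06916661] 0.9881246897238776
box x force -9.35504225128534
(-59, 100, 108) [294.2 193.7]
(-59, -100, 108) [221.1 192.1]
(-26.5, 85, 98) [288.6 204.7]
(-26.5, -85, 98) [225.5 203.3]
187 222 249
189 220 293
191 220 294
193 220 294
[(array([221, 202,  10,   2,  16], dtype=int32), array([225.5  , 202.625])), (array([284, 204,  11,   2,  19], dtype=int32), array([288.78947368, 204.57894737]))]
[(array([226, 197,   1,   5,   5], dtype=int32), array([226., 199.])), (array([288, 197,   3,   7,  18], dtype=int32), array([288.83333333, 199.88888889])), (array([285, 206,   7,   1,   7], dtype=int32), array([288., 206.]))]
```

View pics/x12.png

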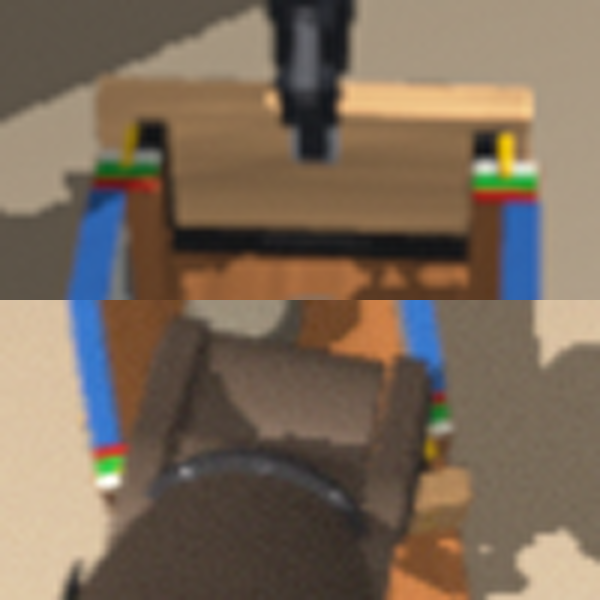

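Request:
move_arm --steps '[[[0,0.004,0],[0,0,0]],[[0,0.004,0],[0,0,0]],[[0,0.004,0],[0,0,0]],[[0,0.004,0],[0,0,0]],[[0,0.004,0],[0,0,0]],[[0,0.004,0],[0,0,0]],[[0,0.004,0],[0,0,0]],[[0,0.004,0],[0,0,0]],[[0,0.004,0],[0,0,0]],[[0,0.004,0],[0,0,0]]]'

```text
time: 16.9
tcp_pos: [551.7, -41.1, 74.2]
eef_rot: [[-0.154, 0.988, -0.004], [0.988, 0.154, 0.0], [0.001, -0.004, -1.0]]
contact_force: [-11.3, -4.5, 2.4]
width: 18.7
grasp_force: 71.1
```

```bash
python3 - <<'E'
from w import *
s=bot.observe();print(s['time'],s['tcp_pos'],s['width'],s['contact_force'],s['grasp_force'],s['moment'])
F=s['contact_force'];print('box x force',F@box(1,0,0)-F@box(0,0,0))
blue('s13')
E
```

```text
16.9 [551.66674941 -41.08517273  74.23174143] 18.71336475493081 [-11.27176086  -4.49114968   2.35014889] 71.06696605682373 [-0.83279585  1.55504659  0.03827311]
box x force -11.856353610638507
[213 207  13  38 233] [218.9 226. ]
[289 209   6  38 226] [291.5 227.7]
1 0 [291.8 226.5] [292.1 246.2]
1 0.05 [293.4 226.5] [293.8 246.2]
1 0.1 [295.  226.5] [295.5 246.3]
-1 0 [219.4 224.6] [216.3 244.1]
-1 0.05 [217.8 224.5] [214.7 244. ]
-1 0.1 [216.3 224.5] [213.  243.9]
```

```bash
python3 -c "
from plant import bot
print(bot.sign_off())"
```

```text
the job is handed in; nothing more can be done
None
```

I handed the job in at about 17 s with both walls upright at their stops and the end board standing on the ledge, centred to about 2 mm. The arm still holds it flat against the frame at about 12 N measured (roughly 10 N on the frame after ledge friction). At the last close look, at 9.4 N, the pointers were in the green. The wrist force briefly reached about 68 N, with the fingertips on the left wall's edge.

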